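# Put the two-pole breaker away in the deep drawer

## Robot

A 6-joint arm with a two-finger parallel gripper is mounted at the origin on the work surface. World frame = base frame: x ahead of the robot, y to its left, z up, the work surface at z = 0. Lengths are in m, angles in rad, forces in N, time in s.
With the tool pointing down it reaches from about 0.3 to 0.775 m from the base axis. Payload 14.6 kg.
Tool frame: the origin (TCP) lies midway between the tips of the shut fingers; the grasp point (between the pads) lies 19 mm behind it (grasp_offset is the distance from the TCP to the grasp point, in m); z points along the fingers, y is the line along which they close (so a half turn about z gives the same grasp; the last joint's range is limited). The gripper opens to 94 mm and grips with 3 to 60 N. Pads are 16 mm wide; open, the fingers measure 119 mm over their backs; the gripper's body (75 mm by 177 mm) begins 78 mm behind the grasp point.
Start: joints at [1.25, 0.3, 1.521, -0, 1.321, -0.067], TCP at [0.138, 0.532, 0.205] pointing down, gripper open.
Joint ranges: [-3.03, 3.03], [-0.79, 2.21], [0.23, 2.52], [-1.04, 4.18], [0, 3.07], [-2.55, 2.55]. Speed limits (rad/s): [2.22, 2.22, 2.57, 3.14, 3.14, 3.14].

## Interface

Orientations are given as [roll, pitch, yaw] about the fixed x, y, z axes, in that order (R = Rz(yaw) Ry(pitch) Rx(roll)).
In Python, from station import * gives the robot as it stands. The module is installed in compiled form; this text tells all that it offers.
- The arm moves only by the tool send_rows, never from a script. Its argument "rows" is a list of rows, each an object of numbers: "dx", "dy", "dz": the shift along the tool's x, y, z in mm; "roll": the turn about the tool's z in degrees; "jaw": the closure, from -1 (fully open) to 1 (shut). In form: [{"dx": .., "dy": .., "dz": .., "roll": .., "jaw": ..}, ...]. A call has 1 to 12 rows; each row shifts and turns the commanded pose from where the row before left it, along the tool's axes as they then stand; what a row does not reach is not made up. A row lasts 1/12 s, in which the tool goes at most 41.7 mm and 7.16 degrees, less where a joint would pass 70% of its speed; a pose out of reach is approached as far as the arm can. A call is refused whole if a number of a shift passes 41.7 or a number of a turn 7.16, either way. A call with a gripper value outside its range is refused whole. The fingers move at their own pace and stop on an object; "force" is the grip in N (left out, the last holds). Time passes only in rows, so rows that do not move let the fingers close. It gives the time, the measured TCP pose, the force, the opening and the grip force at its end, in the units of the state.
- get_obs(): the state, without advancing time (a new reading comes with each control period).
- camera(name): name is "side" or "top" or "wrist"; returns a dict with "frame" (420x560x3 uint8, red, green, blue), "z_map" (420x560 float32, m along the optical axis (not along the pixel's ray), 0 where there is no reading), "camera_matrix" (3x3 intrinsics, pixels), "D" ([k1, k2, p1, p2, k3] as OpenCV has them; the pictures are not rectified), "rvec" (rotation vector, rad) and "tvec" (3), from world to camera coordinates, as OpenCV has them. Camera axes: x right, y down, z forward; pixel columns grow to the right and rows downward; lengths in m; the calibration is good to about 2 mm. A picture is of the moment at which its call begins.
- hand_in(): hands the job in; it is judged then, once.
The state is a dict: "time_s": time; "qpos": joint angles; "joint_vel": joint speeds; "tau": joint torques, N m; "ee_pos": TCP position; "eef_rot": TCP orientation; "force": force on the tool from outside, world axes, zero at the start; "moment": the same for the moment, N m; "grip_width": finger opening in m; "grip_force": force on a finger pad.
Only numpy, scipy, OpenCV 4.12 (cv2) and the standard library are available. Lean on these libraries where they do the work, as an engineer would, in place of code of your own. Each camera call takes 0.05 s, during which the arm holds its last target. There are 200 camera calls.

## Task

Pull the deep drawer (the one of the wider drawer unit, with the long bar handle) all the way out to its stop. Then take the two-pole breaker, the one of middle width among the three on the bench, and set it down on the floor of that drawer without dropping it in; leave the drawer fully out.

Things in the scene. Friction and masses are not known exactly. Their poses are not given: they have to be found in the camera images.
- deep_drawer (a joint): Slide of the deep drawer, m: 0 shut, 0.145 fully out at its stop; starts up to 0.025 ajar; slides level, 2 N friction, stays where left. It is the only drawer of the wider grey unit (180 mm wide, 220 deep, 120 high, bare top). The other unit beside it is 130 mm wide, has three shallow drawers with 50 mm handles and a multimeter on top.
- deep_drawer_handle (a point): Middle of the deep drawer's handle: a level round aluminium bar, 11 mm thick, 100 mm long, on two posts 84 mm apart; its axis is 40 mm in front of the white drawer front, 98 mm above the table and 22 mm below the unit's top. x points into the unit (pull towards -x), y along the bar, z up. Nothing is in the drawer's way.
- deep_drawer_floor (a point): On the deep drawer's inner floor, moving with it, 130 mm behind the bar (+x), 77 mm below it, 21 mm above the table; axes as the handle's. Drawer fully out, it is the centre of the free floor clear of the unit, 140 x 140 mm. Side walls rise 73 mm above the floor, the front panel 87, the unit's top 99.
- breaker: Two-pole breaker, white plastic, about 0.2 kg, standing on its back, two black toggles up. Origin: centre of the underside, z up. Base 83 mm long (x), 36 wide (y), 48 high; on its middle a nose 46 long (x), 36 wide, up to 62 mm; toggles up to 71. Grip across the 36 mm. Two like ones stand near, same length and height, but 18 mm (one toggle) and 72 mm (four toggles) wide.
Mind the look-alikes: they are no part of the job. Leave any red or turquoise look-alike of the breaker alone.

How it is judged:
By the outcome, as a careful person would: the job done as asked, in the order asked, and still so for the second after the job is handed in, with the robot touching nothing.
It also fails if it takes over 54 s, if anything falls off the work surface, if the arm or the gripper's body presses on something with over 40 N, if the wrist force passes 120 N, or if a joint passes its speed limit or range.

## Working session

There is one attempt and no reset: what is moved stays moved. The work goes in short steps, Python scripts to look and compute and a tool call to move; the robot and the scene stay as the last step left them, time stands still between calls to the robot, and variables do not carry over. Pictures are saved under pics/ and viewed, at most 10 in all, crops included, and the job is handed in when it is done.

Besides the shell and the picture viewer there is one more tool, called after "Emit:" in YAML: its name, and indented under it one key for each argument. send_rows: Moves the arm, as the interface text tells. Its arguments: {"type":"object","properties":{"rows":{"type":"array"},"force":{"type":"number"}},"required":["rows"]}

```bash
mkdir -p pics; cat > h.py <<'E'
from station import *
import numpy as np, cv2
def snap(n,f=None):
    c=camera(n)
    if f: cv2.imwrite('pics/'+f,c['frame'][:,:,::-1])
    return c
def world(c):
    h,w=c['z_map'].shape
    u,v=np.meshgrid(np.arange(w),np.arange(h))
    p=cv2.undistortPoints(np.stack([u,v],-1).reshape(-1,1,2).astype(np.float64),c['camera_matrix'],c['D']).reshape(h,w,2)
    z=c['z_map'].astype(float)
    P=np.dstack([p*z[...,None],z])
    R=cv2.Rodrigues(np.array(c['rvec'],float))[0]
    X=(P-np.array(c['tvec']).ravel())@R
    X[z==0]=np.nan
    return X
E
python3 - <<'E'
from h import *
a=snap('top');b=snap('side')
np.savez('s0.npz',top=world(a),side=world(b),tf=a['frame'],sf=b['frame'])
cv2.imwrite('pics/a.png',cv2.resize(np.vstack([a['frame'],b['frame']])[:,:,::-1],(400,600)) )
cv2.imwrite('pics/top0.png',a['frame'][:,:,::-1]);cv2.imwrite('pics/side0.png',b['frame'][:,:,::-1])
print(get_obs())
E
```

```text
{'time_s': 0.1, 'qpos': array([ 1.25041422e+00,  3.00412481e-01,  1.52151002e+00, -1.41121186e-05,
        1.32070406e+00, -6.66082208e-02]), 'joint_vel': array([-0.00075559, -0.00048381, -0.00017672, -0.00014948, -0.00064134,
       -0.00063135]), 'tau': array([ 5.89793326e-04, -5.32646012e+01, -3.53285801e+01,  7.09031546e-02,
        2.35365290e-02, -6.28556654e-05]), 'ee_pos': array([0.13801937, 0.53215943, 0.20494855]), 'eef_rot': array([-3.14056013e+00, -5.51767784e-05,  2.88782224e+00]), 'force': array([-0.34300479, -0.56113932, -0.02838541]), 'moment': array([-0.00537693,  0.01472966, -0.00895895]), 'grip_force': 0.0, 'grip_width': 0.09397826676615857}
```

View pics/top0.png

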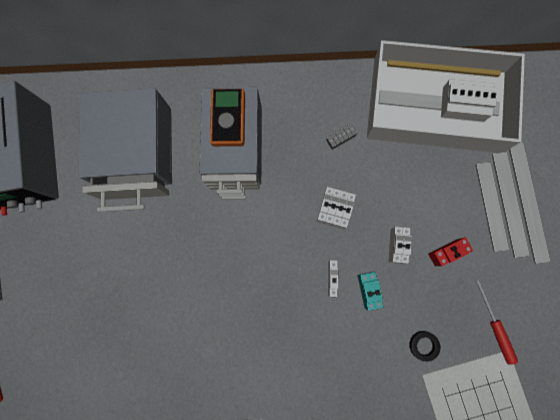

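View pics/side0.png

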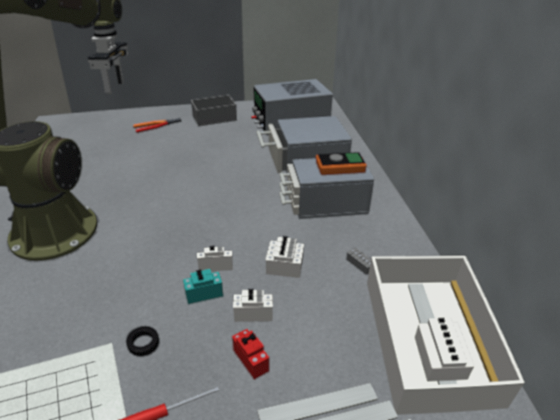

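The top view shows the deep unit's bar at about (121,208) and the two-pole breaker at (402,245). The four-pole is at (337,207), the one-pole at (333,279), and the turquoise and red look-alikes at (372,291) and (452,251). Next I'll measure the bar and the two-pole.

```bash
python3 - <<'E'
from h import *
d=np.load('s0.npz');X=d['top'];f=d['tf'].astype(int)
def reg(n,r0,r1,c0,c1,zl,zh):
    m=np.zeros(X.shape[:2],bool);m[r0:r1,c0:c1]=1
    m&=(X[...,2]>zl)&(X[...,2]<zh);P=X[m]
    (c,s,a)=cv2.minAreaRect((P[:,:2]*1000).astype(np.float32))
    print(n,len(P),P.mean(0).round(4),'rect',np.round(c,1),np.round(s,1),round(a,1), P[:,2].min().round(3),P[:,2].max().round(3)); return P
P=reg('bar',200,216,92,150,.085,.112)
q=np.polyfit(P[:,1],P[:,0],1);print('bar slope',q)
reg('unit top',85,180,75,165,.112,.13)
reg('front',178,198,75,170,.1,.115)
for z in((.03,.08),(.044,.053),(.056,.065)): reg('brk',222,268,388,416,*z)
reg('one',255,302,322,345,.03,.08); reg('four',182,232,312,360,.03,.08); reg('turq',265,315,355,388,.03,.08); reg('red',230,270,425,478,.03,.08)
reg('meter unit handles',180,200,200,262,.02,.125)
print(X[300,200],X[207,121],X[245,402])
E
```

```text
bar 275 [0.6184 0.271  0.1024] rect [622.2 270.4] [109.6  26.1] 88.3 0.095 0.109
bar slope [-0.00544907  0.61989519]
unit top 6578 [0.7889 0.2747 0.1202] rect [791.6 276.5] [205.8 182.3] 1.5 0.112 0.125
front 584 [0.6629 0.2729 0.1068] rect [660.8 275.4] [179.2  41.9] 84.6 0.1 0.114
brk 651 [ 0.5169 -0.3722  0.0556] rect [ 518.2 -374.7] [36.4 83.4] 82.8 0.03 0.075
brk 259 [ 0.5161 -0.3729  0.0486] rect [ 518.2 -374.2] [35.9 83.7] 84.0 0.044 0.053
brk 249 [ 0.5186 -0.374   0.0623] rect [ 518.  -374.8] [36.2 46.2] 82.8 0.056 0.065
one 315 [ 0.4451 -0.212   0.0555] rect [ 444.3 -213. ] [18.1 81.1] 86.7 0.035 0.073
four 1082 [ 0.6093 -0.2273  0.0571] rect [ 612.3 -228.5] [72.3 83.7] 72.3 0.03 0.076
turq 640 [ 0.4138 -0.2973  0.0561] rect [ 413.3 -299.3] [83.1 36.5] 9.5 0.03 0.076
red 646 [ 0.4978 -0.4874  0.0559] rect [ 499.  -492.9] [36.7 84.2] 24.8 0.03 0.075
meter unit handles 790 [0.6618 0.0176 0.0751] rect [660.8  15.5] [ 42.2 127.7] 7.4 0.02 0.111
[0.39959096 0.10948888 0.00063083] [0.61775115 0.26700784 0.1061436 ] [ 0.51606819 -0.37088832  0.06994041]
```

Emit:
send_rows:
  rows:
    - {"roll": 6.8,"jaw": 0.36}
    - {"roll": 6.8,"jaw": 0.36}
    - {"roll": 6.8,"jaw": 0.36}
    - {"roll": 6.8,"jaw": 0.36}
    - {"roll": 6.8,"jaw": 0.36}
    - {"roll": 6.8,"jaw": 0.36}
    - {"roll": 6.8,"jaw": 0.36}
    - {"roll": 6.8,"jaw": 0.36}
    - {"roll": 6.8,"jaw": 0.36}
    - {"roll": 6.8,"jaw": 0.36}
    - {"roll": 6.8,"jaw": 0.36}
    - {"jaw": 0.36}
  force: 30

```text
invalid input at $.rows[0]: expected keys dx, dy, dz, roll, jaw
```

```bash
cat >> h.py <<'E'
def to(t):
    "shift in tool axes, mm, from the measured TCP to world point t"
    o=get_obs();r,p,y=o['eef_rot']
    from scipy.spatial.transform import Rotation as Ro
    R=Ro.from_euler('xyz',[r,p,y]).as_matrix()
    print('t',round(o['time_s'],2),'pos',np.round(o['ee_pos'],4),'rpy deg',np.degrees([r,p,y]).round(2),'F',np.round(o['force'],1),'w',o['grip_width'].round(4),o['grip_force'],'shift',np.round(R.T@(np.array(t)-o['ee_pos'])*1000,1))
E
python3 -c "
from h import *
to([.618,.271,.205])"
```

```text
Traceback (most recent call last):
  File "h.py", line 22, in to
    print('t',round(o['time_s'],2),'pos',np.round(o['ee_pos'],4),'rpy deg',np.degrees([r,p,y]).round(2),'F',np.round(o['force'],1),'w',o['grip_width'].round(4),o['grip_force'],'shift',np.round(R.T@(np.array(t)-o['ee_pos'])*1000,1))
                                                                                                                                       ^^^^^^^^^^^^^^^^^^^^^
AttributeError: 'float' object has no attribute 'round'
```

Emit:
send_rows:
  rows:
    - {"dx": 0,"dy": 0,"dz": 0,"roll": 6.8,"jaw": 0.36}
    - {"dx": 0,"dy": 0,"dz": 0,"roll": 6.8,"jaw": 0.36}
    - {"dx": 0,"dy": 0,"dz": 0,"roll": 6.8,"jaw": 0.36}
    - {"dx": 0,"dy": 0,"dz": 0,"roll": 6.8,"jaw": 0.36}
    - {"dx": 0,"dy": 0,"dz": 0,"roll": 6.8,"jaw": 0.36}
    - {"dx": 0,"dy": 0,"dz": 0,"roll": 6.8,"jaw": 0.36}
    - {"dx": 0,"dy": 0,"dz": 0,"roll": 6.8,"jaw": 0.36}
    - {"dx": 0,"dy": 0,"dz": 0,"roll": 6.8,"jaw": 0.36}
    - {"dx": 0,"dy": 0,"dz": 0,"roll": 6.8,"jaw": 0.36}
    - {"dx": 0,"dy": 0,"dz": 0,"roll": 6.8,"jaw": 0.36}
    - {"dx": 0,"dy": 0,"dz": 0,"roll": 6.8,"jaw": 0.36}
    - {"dx": 0,"dy": 0,"dz": 0,"roll": 0,"jaw": 0.36}
  force: 30

```text
time_s: 1.1
ee_pos: [0.138, 0.5323, 0.2051]
eef_rot: [-3.141, 0.001, 1.577]
force: [-0.4, -0.1, 0.2]
grip_width: 0.0301
grip_force: 0.0
```

```bash
sed -i "s/o\['grip_width'\].round(4)/round(float(o['grip_width']),4)/" h.py
python3 -c "
from h import *
to([.618,.271,.205])"
```

```text
t 1.1 pos [0.138  0.5323 0.2051] rpy deg [-1.7999e+02  3.0000e-02  9.0330e+01] F [-0.4 -0.1  0.2] w 0.0301 0.0 shift [-2.640e+02  4.785e+02  2.000e-01]
```

Emit:
send_rows:
  rows:
    - {"dx": -13.2,"dy": 23.9,"dz": 0,"roll": 0,"jaw": 0.36}
    - {"dx": -13.2,"dy": 23.9,"dz": 0,"roll": 0,"jaw": 0.36}
    - {"dx": -13.2,"dy": 23.9,"dz": 0,"roll": 0,"jaw": 0.36}
    - {"dx": -13.2,"dy": 23.9,"dz": 0,"roll": 0,"jaw": 0.36}
    - {"dx": -13.2,"dy": 23.9,"dz": 0,"roll": 0,"jaw": 0.36}
    - {"dx": -13.2,"dy": 23.9,"dz": 0,"roll": 0,"jaw": 0.36}
    - {"dx": -13.2,"dy": 23.9,"dz": 0,"roll": 0,"jaw": 0.36}
    - {"dx": -13.2,"dy": 23.9,"dz": 0,"roll": 0,"jaw": 0.36}
    - {"dx": -13.2,"dy": 23.9,"dz": 0,"roll": 0,"jaw": 0.36}
    - {"dx": -13.2,"dy": 23.9,"dz": 0,"roll": 0,"jaw": 0.36}
    - {"dx": -13.2,"dy": 23.9,"dz": 0,"roll": 0,"jaw": 0.36}
    - {"dx": -13.2,"dy": 23.9,"dz": 0,"roll": 0,"jaw": 0.36}

```text
time_s: 2.1
ee_pos: [0.4278, 0.3764, 0.2053]
eef_rot: [-3.141, 0.0, 1.587]
force: [0.2, 0.8, -0.2]
grip_width: 0.0301
grip_force: 0.0
```

Emit:
send_rows:
  rows:
    - {"dx": -13.2,"dy": 23.9,"dz": 0,"roll": 0,"jaw": 0.36}
    - {"dx": -13.2,"dy": 23.9,"dz": 0,"roll": 0,"jaw": 0.36}
    - {"dx": -13.2,"dy": 23.9,"dz": 0,"roll": 0,"jaw": 0.36}
    - {"dx": -13.2,"dy": 23.9,"dz": 0,"roll": 0,"jaw": 0.36}
    - {"dx": -13.2,"dy": 23.9,"dz": 0,"roll": 0,"jaw": 0.36}
    - {"dx": -13.2,"dy": 23.9,"dz": 0,"roll": 0,"jaw": 0.36}
    - {"dx": -13.2,"dy": 23.9,"dz": 0,"roll": 0,"jaw": 0.36}
    - {"dx": 0,"dy": 0,"dz": 0,"roll": 0,"jaw": 0.36}
    - {"dx": 0,"dy": 0,"dz": 0,"roll": 0,"jaw": 0.36}

```text
time_s: 2.85
ee_pos: [0.5956, 0.2859, 0.2045]
eef_rot: [-3.14, 0.0, 1.584]
force: [-0.2, -0.3, -0.0]
grip_width: 0.03
grip_force: 0.0
```

```bash
python3 - <<'E'
from h import *
c=snap('wrist','w1.png');X=world(c)
m=(X[...,2]>.088)&(X[...,2]<.108)&(X[...,0]<.632)&(X[...,0]>.6)&(abs(X[...,1]-.27)<.06)
P=X[m];print(m.sum());
if len(P): print(P.mean(0).round(4),P.min(0).round(3),P.max(0).round(3),np.polyfit(P[:,1],P[:,0],1))
to([.618,.271,.205])
E
```

```text
1300
[0.619  0.2848 0.1017] [0.613 0.22  0.097] [0.632 0.329 0.105] [0.0176996  0.61393537]
t 2.9 pos [0.5949 0.2867 0.2048] rpy deg [-1.7994e+02  2.0000e-02  9.0800e+01] F [-0.7  0.9 -0.7] w 0.0299 0.0 shift [-16.   22.9  -0.2]
```

View pics/w1.png

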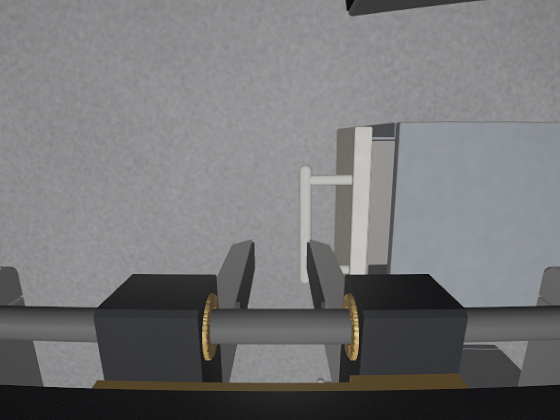

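The wrist view shows the bar at column 305, running straight along the image. Its front edge is at x≈0.613, so its axis is near 0.618, as the top view gave. Next I'll centre over it and lower.

Emit:
send_rows:
  rows:
    - {"dx": -8,"dy": 11.7,"dz": 0,"roll": 0,"jaw": 0.36}
    - {"dx": -8,"dy": 11.7,"dz": 0,"roll": 0,"jaw": 0.36}
    - {"dx": 0,"dy": 0,"dz": 0,"roll": 0,"jaw": 0.36}
    - {"dx": 0,"dy": 0,"dz": 20,"roll": 0,"jaw": 0.36}
    - {"dx": 0,"dy": 0,"dz": 20,"roll": 0,"jaw": 0.36}
    - {"dx": 0,"dy": 0,"dz": 20,"roll": 0,"jaw": 0.36}
    - {"dx": 0,"dy": 0,"dz": 20,"roll": 0,"jaw": 0.36}
    - {"dx": 0,"dy": 0,"dz": 20,"roll": 0,"jaw": 0.36}
    - {"dx": 0,"dy": 0,"dz": 12,"roll": 0,"jaw": 0.36}
    - {"dx": 0,"dy": 0,"dz": 12,"roll": 0,"jaw": 0.36}
    - {"dx": 0,"dy": 0,"dz": 0,"roll": 0,"jaw": 0.36}

```text
time_s: 3.82
ee_pos: [0.6173, 0.2713, 0.0793]
eef_rot: [-3.139, 0.001, 1.583]
force: [-0.7, -0.3, -0.3]
grip_width: 0.0301
grip_force: 0.0
```

Emit:
send_rows:
  rows:
    - {"dx": 0,"dy": 0,"dz": 0,"roll": 0,"jaw": 1}
    - {"dx": 0,"dy": 0,"dz": 0,"roll": 0,"jaw": 1}
    - {"dx": 0,"dy": 0,"dz": 0,"roll": 0,"jaw": 1}
    - {"dx": 0,"dy": 0,"dz": 0,"roll": 0,"jaw": 1}
    - {"dx": 0,"dy": 0,"dz": 0,"roll": 0,"jaw": 1}
  force: 30

```text
time_s: 4.23
ee_pos: [0.619, 0.2713, 0.0826]
eef_rot: [3.14, -0.001, 1.582]
force: [-1.7, 0.4, 5.4]
grip_width: 0.0101
grip_force: 30.0
```

Emit:
send_rows:
  rows:
    - {"dx": 0,"dy": -9,"dz": 0,"roll": 0,"jaw": 1}
    - {"dx": 0,"dy": -9,"dz": 0,"roll": 0,"jaw": 1}
    - {"dx": 0,"dy": -9,"dz": 0,"roll": 0,"jaw": 1}
    - {"dx": 0,"dy": -9,"dz": 0,"roll": 0,"jaw": 1}
    - {"dx": 0,"dy": -9,"dz": 0,"roll": 0,"jaw": 1}
    - {"dx": 0,"dy": -9,"dz": 0,"roll": 0,"jaw": 1}
    - {"dx": 0,"dy": -9,"dz": 0,"roll": 0,"jaw": 1}
    - {"dx": 0,"dy": -9,"dz": 0,"roll": 0,"jaw": 1}
    - {"dx": 0,"dy": -9,"dz": 0,"roll": 0,"jaw": 1}
    - {"dx": 0,"dy": -9,"dz": 0,"roll": 0,"jaw": 1}
    - {"dx": 0,"dy": -9,"dz": 0,"roll": 0,"jaw": 1}
    - {"dx": 0,"dy": -9,"dz": 0,"roll": 0,"jaw": 1}

```text
time_s: 5.23
ee_pos: [0.5114, 0.2684, 0.0826]
eef_rot: [3.139, 0.002, 1.582]
force: [2.6, -12.2, 8.3]
grip_width: 0.0102
grip_force: 30.0
```

Emit:
send_rows:
  rows:
    - {"dx": 0,"dy": -4,"dz": 0,"roll": 0,"jaw": 1}
    - {"dx": 0,"dy": -4,"dz": 0,"roll": 0,"jaw": 1}
    - {"dx": 0,"dy": -4,"dz": 0,"roll": 0,"jaw": 1}
    - {"dx": 0,"dy": 0,"dz": 0,"roll": 0,"jaw": 1}

```text
time_s: 5.57
ee_pos: [0.499, 0.268, 0.0825]
eef_rot: [3.14, 0.003, 1.582]
force: [-1.8, -14.4, 10.2]
grip_width: 0.01
grip_force: 30.0
```

Emit:
send_rows:
  rows:
    - {"dx": -1,"dy": -3,"dz": -0.5,"roll": 0,"jaw": 1}
    - {"dx": -1,"dy": -3,"dz": 0,"roll": 0,"jaw": 1}
    - {"dx": 0,"dy": 0,"dz": 0,"roll": 0,"jaw": 1}

```text
time_s: 5.82
ee_pos: [0.4927, 0.2677, 0.0826]
eef_rot: [3.141, -0.0, 1.582]
force: [-0.9, -1.8, 6.8]
grip_width: 0.0099
grip_force: 30.0
```

Emit:
send_rows:
  rows:
    - {"dx": 0,"dy": -2,"dz": 0,"roll": 0,"jaw": 1}
    - {"dx": 0,"dy": -2,"dz": 0,"roll": 0,"jaw": 1}
    - {"dx": 0,"dy": 0,"dz": 0,"roll": 0,"jaw": 1}

```text
time_s: 6.07
ee_pos: [0.4911, 0.2676, 0.0827]
eef_rot: [3.135, -0.001, 1.582]
force: [17.5, -0.5, -3.0]
grip_width: 0.0099
grip_force: 30.0
```

Emit:
send_rows:
  rows:
    - {"dx": 0,"dy": -1,"dz": 0,"roll": 0,"jaw": 1}
    - {"dx": 0,"dy": 0,"dz": 0,"roll": 0,"jaw": 1}

```text
time_s: 6.23
ee_pos: [0.491, 0.2677, 0.0827]
eef_rot: [3.133, -0.001, 1.582]
force: [26.2, -0.4, -7.5]
grip_width: 0.0099
grip_force: 30.0
```

Emit:
send_rows:
  rows:
    - {"dx": 0,"dy": 0,"dz": 0,"roll": 0,"jaw": 0.36}
    - {"dx": 0,"dy": 0,"dz": 0,"roll": 0,"jaw": 0.36}
    - {"dx": 0,"dy": 0,"dz": 0,"roll": 0,"jaw": 0.36}
    - {"dx": 0,"dy": 0,"dz": 0,"roll": 0,"jaw": 0.36}

```text
time_s: 6.57
ee_pos: [0.4872, 0.2676, 0.0817]
eef_rot: [-3.141, 0.0, 1.582]
force: [-0.5, -1.1, -0.4]
grip_width: 0.0296
grip_force: 0.0
```

Emit:
send_rows:
  rows:
    - {"dx": 0,"dy": 0,"dz": -20,"roll": 0,"jaw": 0.36}
    - {"dx": 0,"dy": 0,"dz": -20,"roll": 0,"jaw": 0.36}
    - {"dx": 0,"dy": 0,"dz": -20,"roll": 0,"jaw": 0.36}
    - {"dx": 0,"dy": 0,"dz": -20,"roll": 0,"jaw": 0.36}
    - {"dx": 0,"dy": 0,"dz": -20,"roll": 0,"jaw": 0.36}
    - {"dx": 0,"dy": 0,"dz": -20,"roll": 0,"jaw": 0.36}
    - {"dx": 0,"dy": 0,"dz": 0,"roll": 0,"jaw": 0.36}

```text
time_s: 7.15
ee_pos: [0.4885, 0.2682, 0.2057]
eef_rot: [3.137, -0.002, 1.583]
force: [-0.2, -0.3, 0.7]
grip_width: 0.0304
grip_force: 0.0
```

```bash
python3 - <<'E'
from h import *
to([.518,-.374,.2])
E
```

```text
t 7.15 pos [0.4885 0.2682 0.2057] rpy deg [ 1.7974e+02 -1.3000e-01  9.0680e+01] F [-0.2 -0.3  0.7] w 0.0304 0.0 shift [-642.6   21.9    4.4]
```

Emit:
send_rows:
  rows:
    - {"dx": -32,"dy": 1,"dz": 0,"roll": 0,"jaw": -0.28}
    - {"dx": -32,"dy": 1,"dz": 0,"roll": 0,"jaw": -0.28}
    - {"dx": -32,"dy": 1,"dz": 0,"roll": 0,"jaw": -0.28}
    - {"dx": -32,"dy": 1,"dz": 0,"roll": 0,"jaw": -0.28}
    - {"dx": -32,"dy": 1,"dz": 0,"roll": 0,"jaw": -0.28}
    - {"dx": -32,"dy": 1,"dz": 0,"roll": 0,"jaw": -0.28}
    - {"dx": -32,"dy": 1,"dz": 0,"roll": 0,"jaw": -0.28}
    - {"dx": -32,"dy": 1,"dz": 0,"roll": 0,"jaw": -0.28}
    - {"dx": -32,"dy": 1,"dz": 0,"roll": 0,"jaw": -0.28}
    - {"dx": -32,"dy": 1,"dz": 0,"roll": 0,"jaw": -0.28}
    - {"dx": -32,"dy": 1,"dz": 0,"roll": 0,"jaw": -0.28}
    - {"dx": -32,"dy": 1,"dz": 0,"roll": 0,"jaw": -0.28}

```text
time_s: 8.15
ee_pos: [0.5035, -0.1176, 0.2012]
eef_rot: [-3.141, -0.0, 1.582]
force: [1.0, 1.2, -0.2]
grip_width: 0.06
grip_force: 0.0
```

Emit:
send_rows:
  rows:
    - {"dx": -32,"dy": 1,"dz": 0,"roll": 0,"jaw": -0.28}
    - {"dx": -32,"dy": 1,"dz": 0,"roll": 0,"jaw": -0.28}
    - {"dx": -32,"dy": 1,"dz": 0,"roll": 0,"jaw": -0.28}
    - {"dx": -32,"dy": 1,"dz": 0,"roll": 0,"jaw": -0.28}
    - {"dx": -32,"dy": 1,"dz": 0,"roll": 0,"jaw": -0.28}
    - {"dx": -32,"dy": 1,"dz": 0,"roll": 0,"jaw": -0.28}
    - {"dx": -32,"dy": 1,"dz": 0,"roll": 0,"jaw": -0.28}
    - {"dx": 0,"dy": 0,"dz": 0,"roll": 7,"jaw": -0.28}
    - {"dx": 0,"dy": 0,"dz": 0,"roll": 7,"jaw": -0.28}
    - {"dx": 0,"dy": 0,"dz": 0,"roll": 7,"jaw": -0.28}
    - {"dx": 0,"dy": 0,"dz": 0,"roll": 7,"jaw": -0.28}
    - {"dx": 0,"dy": 0,"dz": 0,"roll": 7,"jaw": -0.28}

```text
time_s: 9.15
ee_pos: [0.5134, -0.3399, 0.2008]
eef_rot: [-3.14, -0.0, 0.965]
force: [-0.1, 0.8, 0.3]
grip_width: 0.0604
grip_force: 0.0
```

Emit:
send_rows:
  rows:
    - {"dx": 0,"dy": 0,"dz": 0,"roll": 7,"jaw": -0.28}
    - {"dx": 0,"dy": 0,"dz": 0,"roll": 7,"jaw": -0.28}
    - {"dx": 0,"dy": 0,"dz": 0,"roll": 7,"jaw": -0.28}
    - {"dx": 0,"dy": 0,"dz": 0,"roll": 7,"jaw": -0.28}
    - {"dx": 0,"dy": 0,"dz": 0,"roll": 7,"jaw": -0.28}
    - {"dx": 0,"dy": 0,"dz": 0,"roll": 7,"jaw": -0.28}
    - {"dx": 0,"dy": 0,"dz": 0,"roll": 7,"jaw": -0.28}
    - {"dx": 0,"dy": 0,"dz": 0,"roll": 7,"jaw": -0.28}
    - {"dx": 0,"dy": 0,"dz": 0,"roll": 6,"jaw": -0.28}
    - {"dx": 0,"dy": 0,"dz": 0,"roll": 0,"jaw": -0.28}
    - {"dx": 0,"dy": 0,"dz": 0,"roll": 0,"jaw": -0.28}

```text
time_s: 10.07
ee_pos: [0.5135, -0.3399, 0.2012]
eef_rot: [-3.141, 0.001, -0.107]
force: [-0.3, 0.0, -0.9]
grip_width: 0.0603
grip_force: 0.0
```

```bash
python3 - <<'E'
from h import *
c=snap('wrist','w2.png');X=world(c)
for zl,zh in((.03,.08),(.044,.053),(.058,.066)):
    m=(X[...,2]>zl)&(X[...,2]<zh)&(abs(X[...,0]-.518)<.06)&(abs(X[...,1]+.374)<.05)
    P=X[m]
    if len(P)>20: print(m.sum(),cv2.minAreaRect((P[:,:2]*1000).astype(np.float32)))
to([.518,-.374,.2])
c=snap('top','t2.png');X=world(c);P=X
m=(abs(X[...,0]-.491)<.03)&(abs(X[...,1]-.268)<.07)&(X[...,2]>.08)&(X[...,2]<.108);P=X[m]
print('bar',m.sum(),P.mean(0),P.min(0),P.max(0),np.polyfit(P[:,1],P[:,0],1))
m=(abs(X[...,0]-.62)<.06)&(abs(X[...,1]-.27)<.12)
for n,zl,zh in(('floor',.01,.03),('walls',.085,.102)):
    P=X[m&(X[...,2]>zl)&(X[...,2]<zh)];print(n,len(P),P.mean(0),P.min(0),P.max(0),cv2.minAreaRect((P[:,:2]*1000).astype(np.float32)))
E
```

```text
2928 ((519.979736328125, -373.44818115234375), (36.237220764160156, 83.4853515625), 82.71476745605469)
1159 ((519.787841796875, -373.35150146484375), (36.080501556396484, 83.07938385009766), 82.66617584228516)
1363 ((519.86865234375, -373.3822937011719), (36.226322174072266, 46.51336669921875), 82.97666931152344)
t 10.12 pos [ 0.5136 -0.34    0.2014] rpy deg [-1.7998e+02  4.0000e-02 -6.1100e+00] F [0.  0.1 0.2] w 0.0602 0.0 shift [ 8.  33.4  1.4]
bar 327 [0.49455002 0.26796519 0.10231402] [0.48296281 0.21346461 0.09464423] [0.51911529 0.32250132 0.10684744] [-0.00694253  0.49641038]
floor 2293 [0.61932623 0.28307554 0.02145308] [0.56000544 0.19473621 0.01316086] [0.67997947 0.3447706  0.0299671 ] ((619.9302368164062, 269.75567626953125), (120.03205871582031, 149.88502502441406), 0.08631052821874619)
walls 364 [0.62032744 0.28061969 0.09220209] [0.56017597 0.19403531 0.0850199 ] [0.67962178 0.34909672 0.0981064 ] ((619.7647094726562, 271.5684509277344), (119.44869995117188, 154.89210510253906), 0.10239368677139282)
```

View pics/t2.png

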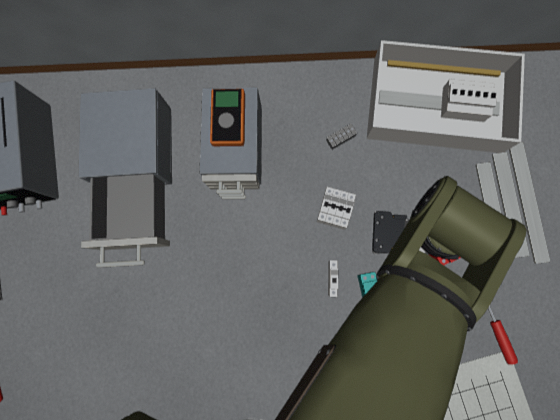

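View pics/w2.png

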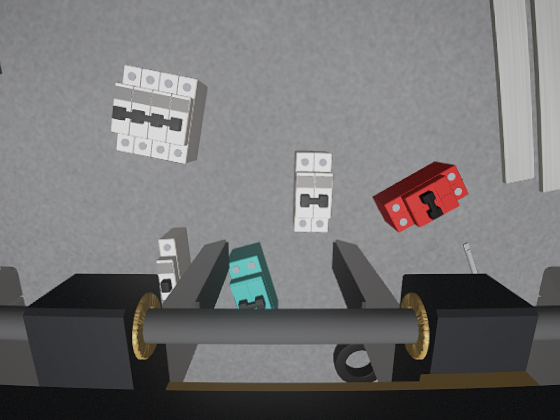

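The top view shows the drawer fully out, with the bar at (121,263) and its floor in view. The wrist view shows the two-pole at (314,192), clear of its neighbours. The measured centre is (0.5198,-0.3734) at 82.7°, sized 36x83 mm as given.

Emit:
send_rows:
  rows:
    - {"dx": 5,"dy": 16.4,"dz": 0,"roll": 1.1,"jaw": -0.28}
    - {"dx": 5,"dy": 16.4,"dz": 0,"roll": 0,"jaw": -0.28}
    - {"dx": 0,"dy": 0,"dz": 0,"roll": 0,"jaw": -0.28}
    - {"dx": 0,"dy": 0,"dz": 22,"roll": 0,"jaw": -0.28}
    - {"dx": 0,"dy": 0,"dz": 22,"roll": 0,"jaw": -0.28}
    - {"dx": 0,"dy": 0,"dz": 22,"roll": 0,"jaw": -0.28}
    - {"dx": 0,"dy": 0,"dz": 22,"roll": 0,"jaw": -0.28}
    - {"dx": 0,"dy": 0,"dz": 22,"roll": 0,"jaw": -0.28}
    - {"dx": 0,"dy": 0,"dz": 0,"roll": 0,"jaw": -0.28}

```text
time_s: 10.92
ee_pos: [0.518, -0.3722, 0.0874]
eef_rot: [-3.138, 0.006, -0.128]
force: [-1.0, 0.0, -1.1]
grip_width: 0.0604
grip_force: 0.0
```

```bash
python3 -c "
from h import *
to([.5198,-.3734,.028])"
```

```text
t 10.92 pos [ 0.518  -0.3722  0.0874] rpy deg [-179.79    0.34   -7.33] F [-1.   0.  -1.1] w 0.0604 0.0 shift [ 2.3  1.2 59.4]
```

Emit:
send_rows:
  rows:
    - {"dx": 0,"dy": 0,"dz": 21,"roll": 0,"jaw": -0.28}
    - {"dx": 0,"dy": 0,"dz": 21,"roll": 0,"jaw": -0.28}
    - {"dx": 0,"dy": 0,"dz": 15,"roll": 0,"jaw": -0.28}
    - {"dx": 0,"dy": 0,"dz": 6,"roll": 0,"jaw": -0.28}
    - {"dx": 0,"dy": 0,"dz": 0,"roll": 0,"jaw": -0.28}
    - {"dx": 0,"dy": 0,"dz": 0,"roll": 0,"jaw": -0.28}

```text
time_s: 11.42
ee_pos: [0.5201, -0.3741, 0.0303]
eef_rot: [3.141, -0.001, -0.129]
force: [-0.3, -0.2, -0.2]
grip_width: 0.0599
grip_force: 0.0
```

Emit:
send_rows:
  rows:
    - {"dx": 0,"dy": 0,"dz": 0,"roll": 0,"jaw": 1}
    - {"dx": 0,"dy": 0,"dz": 0,"roll": 0,"jaw": 1}
    - {"dx": 0,"dy": 0,"dz": 0,"roll": 0,"jaw": 1}
    - {"dx": 0,"dy": 0,"dz": 0,"roll": 0,"jaw": 1}
    - {"dx": 0,"dy": 0,"dz": 0,"roll": 0,"jaw": 1}
    - {"dx": 0,"dy": 0,"dz": 0,"roll": 0,"jaw": 1}
  force: 25

```text
time_s: 11.92
ee_pos: [0.5198, -0.374, 0.0295]
eef_rot: [3.141, -0.001, -0.13]
force: [-1.7, 1.2, 4.9]
grip_width: 0.0357
grip_force: 25.0
```

```bash
python3 -c "
from h import *
to([.5198,-.3734,.028])"
```

```text
t 11.92 pos [ 0.5198 -0.374   0.0295] rpy deg [ 1.7998e+02 -3.0000e-02 -7.4400e+00] F [-1.7  1.2  4.9] w 0.0357 24.999311864376068 shift [-0.1 -0.6  1.5]
```

Emit:
send_rows:
  rows:
    - {"dx": 0,"dy": 0,"dz": -5,"roll": 0,"jaw": 1}
    - {"dx": 0,"dy": 0,"dz": -15,"roll": 0,"jaw": 1}
    - {"dx": 0,"dy": 0,"dz": -20,"roll": 0,"jaw": 1}
    - {"dx": 0,"dy": 0,"dz": -20,"roll": 0,"jaw": 1}
    - {"dx": 0,"dy": 0,"dz": -20,"roll": 0,"jaw": 1}
    - {"dx": 0,"dy": 0,"dz": -20,"roll": 0,"jaw": 1}
    - {"dx": 0,"dy": 0,"dz": -20,"roll": -2,"jaw": 1}
    - {"dx": 0,"dy": 0,"dz": -20,"roll": -2,"jaw": 1}
    - {"dx": 0,"dy": 0,"dz": -20,"roll": -2,"jaw": 1}
    - {"dx": 0,"dy": 0,"dz": -20,"roll": -2.4,"jaw": 1}
    - {"dx": 0,"dy": 0,"dz": -10,"roll": 0,"jaw": 1}
    - {"dx": 0,"dy": 0,"dz": 0,"roll": 0,"jaw": 1}

```text
time_s: 12.92
ee_pos: [0.5201, -0.3743, 0.2211]
eef_rot: [3.139, -0.002, 0.015]
force: [-0.6, -0.7, -2.8]
grip_width: 0.0359
grip_force: 25.0
```

```bash
python3 -c "
from h import *
to([.621,.270,.22])"
```

```text
t 12.92 pos [ 0.5201 -0.3743  0.2211] rpy deg [ 1.7988e+02 -1.4000e-01  8.9000e-01] F [-0.6 -0.7 -2.8] w 0.0359 24.99888449907303 shift [ 1.109e+02 -6.427e+02  1.000e-01]
```

Emit:
send_rows:
  rows:
    - {"dx": 4.8,"dy": -14,"dz": 0,"roll": 0,"jaw": 1}
    - {"dx": 4.8,"dy": -28,"dz": 0,"roll": 0,"jaw": 1}
    - {"dx": 4.8,"dy": -28,"dz": 0,"roll": 0,"jaw": 1}
    - {"dx": 4.8,"dy": -28,"dz": 0,"roll": 0,"jaw": 1}
    - {"dx": 4.8,"dy": -28,"dz": 0,"roll": 0,"jaw": 1}
    - {"dx": 4.8,"dy": -28,"dz": 0,"roll": 0,"jaw": 1}
    - {"dx": 4.8,"dy": -28,"dz": 0,"roll": 0,"jaw": 1}
    - {"dx": 4.8,"dy": -28,"dz": 0,"roll": 0,"jaw": 1}
    - {"dx": 4.8,"dy": -28,"dz": 0,"roll": 0,"jaw": 1}
    - {"dx": 4.8,"dy": -28,"dz": 0,"roll": 0,"jaw": 1}
    - {"dx": 4.8,"dy": -28,"dz": 0,"roll": 0,"jaw": 1}
    - {"dx": 4.8,"dy": -28,"dz": 0,"roll": 0,"jaw": 1}

```text
time_s: 13.92
ee_pos: [0.5712, -0.0489, 0.2172]
eef_rot: [-3.141, 0.002, 0.016]
force: [0.4, -0.2, -2.6]
grip_width: 0.0362
grip_force: 25.0
```

Emit:
send_rows:
  rows:
    - {"dx": 4.8,"dy": -28,"dz": 0,"roll": 0,"jaw": 1}
    - {"dx": 4.8,"dy": -28,"dz": 0,"roll": 0,"jaw": 1}
    - {"dx": 4.8,"dy": -28,"dz": 0,"roll": 0,"jaw": 1}
    - {"dx": 4.8,"dy": -28,"dz": 0,"roll": 0,"jaw": 1}
    - {"dx": 4.8,"dy": -28,"dz": 0,"roll": 0,"jaw": 1}
    - {"dx": 4.8,"dy": -28,"dz": 0,"roll": 0,"jaw": 1}
    - {"dx": 4.8,"dy": -28,"dz": 0,"roll": 0,"jaw": 1}
    - {"dx": 4.8,"dy": -28,"dz": 0,"roll": 0,"jaw": 1}
    - {"dx": 4.8,"dy": -28,"dz": 0,"roll": 0,"jaw": 1}
    - {"dx": 4.8,"dy": -28,"dz": 0,"roll": 0,"jaw": 1}
    - {"dx": 4.8,"dy": -28,"dz": 0,"roll": 0,"jaw": 1}

```text
time_s: 14.83
ee_pos: [0.6186, 0.2597, 0.2169]
eef_rot: [3.141, 0.003, 0.016]
force: [0.6, -0.5, -2.5]
grip_width: 0.0354
grip_force: 25.0
```

Emit:
send_rows:
  rows:
    - {"dx": 0,"dy": -10,"dz": 0,"roll": 0,"jaw": 1}
    - {"dx": 0,"dy": 0,"dz": 0,"roll": 0,"jaw": 1}
    - {"dx": 0,"dy": 0,"dz": 0,"roll": 0,"jaw": 1}

```text
time_s: 15.08
ee_pos: [0.6187, 0.2677, 0.2175]
eef_rot: [3.141, 0.002, 0.017]
force: [0.4, -0.6, -3.1]
grip_width: 0.0356
grip_force: 25.0
```

```bash
python3 - <<'E'
from h import *
c=snap('wrist','w3.png');X=world(c)
print('floor z',np.nanmedian(X[...,2][(abs(X[...,0]-.64)<.1)&(abs(X[...,1]-.27)<.06)&(X[...,2]<.04)]))
m=(X[...,2]>.085)&(X[...,2]<.101)&(abs(X[...,0]-.6)<.05)&(abs(X[...,1]-.27)<.12)
for s in(-1,1):
    P=X[m&((X[...,1]-.27)*s>0.04)]
    if len(P): print('wall',s,len(P),np.median(P,0),P.min(0),P.max(0))
to([.621,.270,.0505])
E
```

```text
floor z 0.020356795920388204
wall -1 616 [0.60736032 0.20144318 0.09308883] [0.55445137 0.19725032 0.08510796] [0.64972555 0.204764   0.09572656]
wall 1 733 [0.6027236  0.34499761 0.09292083] [0.55005325 0.33670989 0.08521587] [0.64977825 0.35002264 0.09580843]
t 15.13 pos [0.619  0.267  0.2181] rpy deg [1.7996e+02 7.0000e-02 9.2000e-01] F [-0.1 -1.1 -2.2] w 0.0357 24.99902531504631 shift [  2.3  -3.1 167.6]
```

View pics/w3.png

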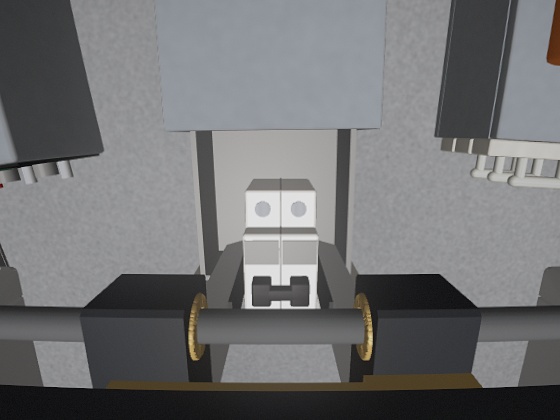

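The wrist view shows the held breaker at (280,250), centred between the drawer's side walls at columns 205 and 345. The wall centre is y≈0.272, and I'm shifting by 2 and -4 mm. Next I'll lower, slowly at the end.

Emit:
send_rows:
  rows:
    - {"dx": 2,"dy": -4,"dz": 0,"roll": 0,"jaw": 1}
    - {"dx": 0,"dy": 0,"dz": 18,"roll": 0,"jaw": 1}
    - {"dx": 0,"dy": 0,"dz": 18,"roll": 0,"jaw": 1}
    - {"dx": 0,"dy": 0,"dz": 18,"roll": 0,"jaw": 1}
    - {"dx": 0,"dy": 0,"dz": 18,"roll": 0,"jaw": 1}
    - {"dx": 0,"dy": 0,"dz": 18,"roll": 0,"jaw": 1}
    - {"dx": 0,"dy": 0,"dz": 18,"roll": 0,"jaw": 1}
    - {"dx": 0,"dy": 0,"dz": 18,"roll": 0,"jaw": 1}
    - {"dx": 0,"dy": 0,"dz": 15,"roll": 0,"jaw": 1}
    - {"dx": 0,"dy": 0,"dz": 10,"roll": 0,"jaw": 1}
    - {"dx": 0,"dy": 0,"dz": 5,"roll": 0,"jaw": 1}
    - {"dx": 0,"dy": 0,"dz": 0,"roll": 0,"jaw": 1}

```text
time_s: 16.13
ee_pos: [0.6211, 0.2713, 0.0622]
eef_rot: [3.141, 0.001, 0.016]
force: [-0.8, -0.1, -2.3]
grip_width: 0.0356
grip_force: 25.0
```

Emit:
send_rows:
  rows:
    - {"dx": 0,"dy": 0,"dz": 2,"roll": 0,"jaw": 1}
    - {"dx": 0,"dy": 0,"dz": 2,"roll": 0,"jaw": 1}
    - {"dx": 0,"dy": 0,"dz": 0,"roll": 0,"jaw": 1}
    - {"dx": 0,"dy": 0,"dz": 0,"roll": 0,"jaw": 1}

```text
time_s: 16.47
ee_pos: [0.6214, 0.2719, 0.0594]
eef_rot: [-3.141, -0.001, 0.017]
force: [0.0, -1.0, -2.5]
grip_width: 0.0358
grip_force: 25.0
```

```bash
python3 -c "
from h import *
to([.621,.271,.0505])"
```

```text
t 16.47 pos [0.6214 0.2719 0.0594] rpy deg [-1.7999e+02 -4.0000e-02  9.6000e-01] F [ 0.  -1.  -2.5] w 0.0358 24.999095499515533 shift [-0.4  0.9  8.9]
```

Emit:
send_rows:
  rows:
    - {"dx": 0,"dy": 0,"dz": 3,"roll": 0,"jaw": 1}
    - {"dx": 0,"dy": 0,"dz": 2,"roll": 0,"jaw": 1}
    - {"dx": 0,"dy": 0,"dz": 1.5,"roll": 0,"jaw": 1}
    - {"dx": 0,"dy": 0,"dz": 0,"roll": 0,"jaw": 1}
    - {"dx": 0,"dy": 0,"dz": 0,"roll": 0,"jaw": 1}

```text
time_s: 16.88
ee_pos: [0.6212, 0.2719, 0.0523]
eef_rot: [3.142, 0.0, 0.017]
force: [-0.1, 0.2, -2.3]
grip_width: 0.0357
grip_force: 25.0
```

Emit:
send_rows:
  rows:
    - {"dx": 0,"dy": 0,"dz": 1,"roll": 0,"jaw": 1}
    - {"dx": 0,"dy": 0,"dz": 1,"roll": 0,"jaw": 1}
    - {"dx": 0,"dy": 0,"dz": 0,"roll": 0,"jaw": 1}
    - {"dx": 0,"dy": 0,"dz": 0,"roll": 0,"jaw": 1}

```text
time_s: 17.22
ee_pos: [0.6213, 0.2719, 0.0506]
eef_rot: [-3.141, -0.0, 0.017]
force: [0.1, 0.7, -1.0]
grip_width: 0.0356
grip_force: 25.0
```

Contact is starting: the z force has gone from -2.3 to -1.0.

Emit:
send_rows:
  rows:
    - {"dx": 0,"dy": 0,"dz": 0.5,"roll": 0,"jaw": 1}
    - {"dx": 0,"dy": 0,"dz": 0.5,"roll": 0,"jaw": 1}
    - {"dx": 0,"dy": 0,"dz": 0,"roll": 0,"jaw": 1}
    - {"dx": 0,"dy": 0,"dz": 0,"roll": 0,"jaw": 1}

```text
time_s: 17.55
ee_pos: [0.6217, 0.2719, 0.0505]
eef_rot: [-3.141, -0.001, 0.017]
force: [-1.4, -0.9, 5.3]
grip_width: 0.0358
grip_force: 25.0
```

Now it's resting on the floor at +5.3 N. Opening gently to about 60 mm and lifting.

Emit:
send_rows:
  rows:
    - {"dx": 0,"dy": 0,"dz": 0,"roll": 0,"jaw": 0.1}
    - {"dx": 0,"dy": 0,"dz": 0,"roll": 0,"jaw": -0.1}
    - {"dx": 0,"dy": 0,"dz": 0,"roll": 0,"jaw": -0.28}
    - {"dx": 0,"dy": 0,"dz": 0,"roll": 0,"jaw": -0.28}
    - {"dx": 0,"dy": 0,"dz": 0,"roll": 0,"jaw": -0.28}
    - {"dx": 0,"dy": 0,"dz": 0,"roll": 0,"jaw": -0.28}

```text
time_s: 18.05
ee_pos: [0.6212, 0.2719, 0.0493]
eef_rot: [3.142, 0.0, 0.017]
force: [0.2, -0.5, 0.1]
grip_width: 0.0601
grip_force: 0.0
```

Emit:
send_rows:
  rows:
    - {"dx": 0,"dy": 0,"dz": -8,"roll": 0,"jaw": -0.28}
    - {"dx": 0,"dy": 0,"dz": -15,"roll": 0,"jaw": -0.28}
    - {"dx": 0,"dy": 0,"dz": -20,"roll": 0,"jaw": -0.28}
    - {"dx": 0,"dy": 0,"dz": -25,"roll": 0,"jaw": -0.28}
    - {"dx": 0,"dy": 0,"dz": -25,"roll": 0,"jaw": -0.28}
    - {"dx": 0,"dy": 0,"dz": -25,"roll": 0,"jaw": -0.28}
    - {"dx": 0,"dy": 0,"dz": -25,"roll": 0,"jaw": -0.28}
    - {"dx": 0,"dy": 0,"dz": -25,"roll": 0,"jaw": -0.28}
    - {"dx": 0,"dy": 0,"dz": 0,"roll": 0,"jaw": -0.28}
    - {"dx": 0,"dy": 0,"dz": 0,"roll": 0,"jaw": -0.28}

```text
time_s: 18.88
ee_pos: [0.6216, 0.272, 0.2193]
eef_rot: [-3.141, -0.003, 0.017]
force: [0.6, -0.3, -1.2]
grip_width: 0.0599
grip_force: 0.0
```

Emit:
send_rows:
  rows:
    - {"dx": -30,"dy": 0,"dz": 0,"roll": 0,"jaw": -0.28}
    - {"dx": -30,"dy": 0,"dz": 0,"roll": 0,"jaw": -0.28}
    - {"dx": -30,"dy": 0,"dz": 0,"roll": 0,"jaw": -0.28}
    - {"dx": -30,"dy": 0,"dz": 0,"roll": 0,"jaw": -0.28}
    - {"dx": 0,"dy": 0,"dz": 0,"roll": 0,"jaw": -0.28}
    - {"dx": 0,"dy": 0,"dz": 0,"roll": 0,"jaw": -0.28}
    - {"dx": 0,"dy": 0,"dz": 0,"roll": 0,"jaw": -0.28}

```text
time_s: 19.47
ee_pos: [0.5015, 0.2698, 0.2171]
eef_rot: [3.141, 0.0, 0.017]
force: [-0.1, 0.2, -0.2]
grip_width: 0.06
grip_force: 0.0
```

```bash
python3 - <<'E'
from h import *
c=snap('wrist','w4.png');X=world(c)
m=(abs(X[...,0]-.491)<.03)&(abs(X[...,1]-.268)<.07)&(X[...,2]>.09)&(X[...,2]<.108);P=X[m]
if len(P): print('bar',m.sum(),P.min(0),np.median(P,0))
m=(abs(X[...,0]-.62)<.06)&(abs(X[...,1]-.27)<.05)
for zl,zh in((.063,.075),(.078,.087),(.087,.096)):
    P=X[m&(X[...,2]>zl)&(X[...,2]<zh)]
    if len(P)>9: print(zl,len(P),np.median(P,0).round(4),cv2.minAreaRect((P[:,:2]*1000).astype(np.float32)))
to([0,0,0])
E
```

```text
bar 1794 [0.48625313 0.21484519 0.09558224] [0.49479516 0.27116144 0.10164142]
0.063 1482 [0.5984 0.2721 0.0683] ((622.0957641601562, 272.0126647949219), (83.06298065185547, 36.0169563293457), 1.1706408262252808)
0.078 1728 [0.6261 0.2721 0.0824] ((621.997314453125, 272.17010498046875), (46.0883903503418, 35.86281204223633), 1.685085654258728)
0.087 385 [0.6174 0.2723 0.0912] ((617.5082397460938, 272.25286865234375), (12.021462440490723, 26.57347869873047), 0.5992092490196228)
t 19.52 pos [0.5018 0.2697 0.217 ] rpy deg [1.7998e+02 3.0000e-02 9.4000e-01] F [1.2 0.1 0.6] w 0.0603 0.0 shift [-506.1  261.4  217.3]
```

View pics/w4.png

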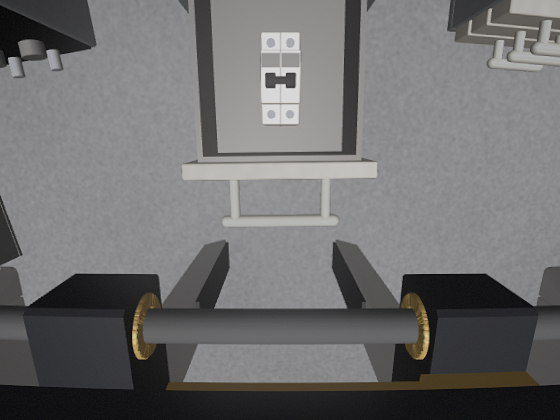

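The breaker stands upright on the drawer floor at pixel (280,78). Its base top is at z≈0.068, as expected. The bar at (280,221) is at x≈0.492, so the drawer is still at its stop.

```bash
python3 -c "
from station import *
print(hand_in())"
```

```text
the job is handed in; nothing more can be done
None
```

I pulled the deep drawer out to its stop and set the two-pole breaker upright on its floor without a drop. The job is handed in after about 20 s of robot time, with the drawer still fully out and the arm clear; no verdict came back.

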